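# Make up three pipe-fitting kits

### The job

Make up the three fitting kits from the stainless fittings lying loose on the bench: the elbow and the ball valve go in the green bin, the tee and the welding-neck flange in the blue bin, and the reducer in the yellow bin, beside the blank flange that is already there. Put one fitting in each compartment, lowered in rather than dropped and resting on the compartment's floor the same way up as it stood on the bench. The black elbow belongs to another order: leave it and the blank flange where they are.

Things in the scene. Friction and masses are not known exactly. Their poses are not given: they have to be found in the camera images.
- bin_green: Green open kit bin, fixed, 120 (its x) by 236 (its y) mm outside, 50 mm high; floor 3 mm, walls 4 mm thick. A 4 mm divider, 46 mm high, along x at y = 0 makes two compartments, each 112 by 112 mm inside, centred at y = +58 and -58 mm. Origin: centre of the underside; z up
- bin_blue: Blue open kit bin, fixed, 120 (its x) by 236 (its y) mm outside, 50 mm high; floor 3 mm, walls 4 mm thick. A 4 mm divider, 46 mm high, along x at y = 0 makes two compartments, each 112 by 112 mm inside, centred at y = +58 and -58 mm. Origin: centre of the underside; z up
- bin_yellow: Yellow open kit bin, fixed, 120 (its x) by 236 (its y) mm outside, 50 mm high; floor 3 mm, walls 4 mm thick. A 4 mm divider, 46 mm high, along x at y = 0 makes two compartments, each 112 by 112 mm inside, centred at y = +58 and -58 mm. The blank flange lies in the one at y = +58 mm; that at y = -58 mm is empty. Origin: centre of the underside; z up
- tee: Stainless (silver) pipe tee lying flat, tube 27 mm in diameter; straight run 58 mm long along its y, branch pointing to +x. Origin: on the underside, midway between the back of the run (x = -21 mm) and the branch's open end (x = +21 mm); a grip along x there closes on 42.5 mm near the centre of mass. z up, 0.16 to 0.25 kg
- elbow: Stainless (silver) 90 degree pipe elbow lying flat, tube 27 mm in diameter, bend radius 38 mm. Origin: on the underside, under the middle of the bend, whose outside faces +x (bend centre at x = -38 mm); open ends at x = -11, y = +27 and -27 mm. A grip along x at the origin closes on about 29 mm near the centre of mass. z up, 0.14 to 0.21 kg
- flange: Stainless welding-neck flange, neck up: disc 90 mm in diameter, 14 mm thick, four bolt holes; hub tapering from 40 mm diameter at 14 mm height to 27 mm at 24 mm; then a straight neck 27 mm in diameter, to grip it by, up to 52 mm height. Origin: centre of the underside; z up. 0.48 to 0.75 kg
- reducer: Stainless concentric pipe reducer standing on its wide end: 48 mm in diameter up to 12 mm height, tapering to 27 mm at 40 mm height, then straight, 27 mm in diameter, up to the top at 70 mm. Origin: centre of the underside; z up. 0.24 to 0.38 kg
- valve: Stainless ball valve, red T-handle up: 66 mm long along its y (pipe) axis, hexagon ends 37 mm wide, middle body 40 mm wide (x), 34 mm long, up to 32 mm high; red handle 12 mm wide (x), 60 mm long (y), between 38 and 55 mm height. A grip along x at the origin closes on the 40 mm body, the handle between the fingers. Origin: centre of the underside; z up. 0.28 to 0.44 kg
- black_elbow: Black steel 90 degree pipe elbow, same shape, size, origin and axes as the stainless one, lying flat among the stock; belongs to no kit
- blind_flange: Blank stainless flange: plain disc 90 mm in diameter, 14 mm thick, four bolt holes, no neck; lies in the yellow bin's compartment at y = +58 mm. Origin: centre of the underside; z up
Not all that is in view belongs to the job. What is shaped like the elbow but pink or turquoise is not meant.

How it is judged:
At the end, for the whole second after the job is handed in: Elbow and valve in the green bin, tee and neck flange in the blue, one per compartment; reducer in the yellow bin's empty compartment, blank flange in the other. All on the floor (within 8 mm), same way up within 0.2 rad, at rest below 20 mm/s, released; black elbow within 20 mm of its start (((x of elbow in the frame of bin_green between -0.052 and 0.052 m and y of elbow in the frame of bin_green between 0.006 and 0.11 m and z of elbow in the frame of bin_green between -0.002 and 0.011 m and angle between each of elbow, valve's own z axis and vertical below 0.2 rad and x of valve in the frame of bin_green between -0.052 and 0.052 m and y of valve in the frame of bin_green between -0.11 and -0.006 m and z of valve in the frame of bin_green between -0.002 and 0.011 m) or (x of elbow in the frame of bin_green between -0.052 and 0.052 m and y of elbow in the frame of bin_green between -0.11 and -0.006 m and z of elbow in the frame of bin_green between -0.002 and 0.011 m and angle between each of elbow, valve's own z axis and vertical below 0.2 rad and x of valve in the frame of bin_green between -0.052 and 0.052 m and y of valve in the frame of bin_green between 0.006 and 0.11 m and z of valve in the frame of bin_green between -0.002 and 0.011 m)) and ((x of tee in the frame of bin_blue between -0.052 and 0.052 m and y of tee in the frame of bin_blue between 0.006 and 0.11 m and z of tee in the frame of bin_blue between -0.002 and 0.011 m and angle between each of tee, flange's own z axis and vertical below 0.2 rad and x of flange in the frame of bin_blue between -0.052 and 0.052 m and y of flange in the frame of bin_blue between -0.11 and -0.006 m and z of flange in the frame of bin_blue between -0.002 and 0.011 m) or (x of tee in the frame of bin_blue between -0.052 and 0.052 m and y of tee in the frame of bin_blue between -0.11 and -0.006 m and z of tee in the frame of bin_blue between -0.002 and 0.011 m and angle between each of tee, flange's own z axis and vertical below 0.2 rad and x of flange in the frame of bin_blue between -0.052 and 0.052 m and y of flange in the frame of bin_blue between 0.006 and 0.11 m and z of flange in the frame of bin_blue between -0.002 and 0.011 m)) and x of reducer in the frame of bin_yellow between -0.052 and 0.052 m and y of reducer in the frame of bin_yellow between -0.11 and -0.006 m and z of reducer in the frame of bin_yellow between -0.002 and 0.011 m and angle between each of reducer, blind_flange's own z axis and vertical below 0.2 rad and x of blind_flange in the frame of bin_yellow between -0.052 and 0.052 m and y of blind_flange in the frame of bin_yellow between 0.006 and 0.11 m and z of blind_flange in the frame of bin_yellow between -0.002 and 0.011 m and distance of black_elbow from where it was at the start of the episode below 0.02 m and linear speed of each of tee, elbow, flange, reducer, valve, blind_flange below 0.02 m/s); the robot touches nothing.
It fails at once if a fitting is dropped or thrown: it moves faster than 0.9 m/s (a fall of about 40 mm) while the fingers do not hold it ((linear speed of tee above 0.9 m/s and contact force between tee and the fingers below 0.1 N) or (linear speed of elbow above 0.9 m/s and contact force between elbow and the fingers below 0.1 N) or (linear speed of flange above 0.9 m/s and contact force between flange and the fingers below 0.1 N) or (linear speed of reducer above 0.9 m/s and contact force between reducer and the fingers below 0.1 N) or (linear speed of valve above 0.9 m/s and contact force between valve and the fingers below 0.1 N)).
It fails at once if the black elbow is moved by more than 20 mm (distance of black_elbow from where it was at the start of the episode above 0.02 m).
It fails at once if the blank flange is moved by more than 20 mm (distance of blind_flange from where it was at the start of the episode above 0.02 m).
It also fails if it takes over 128 s, if anything falls off the work surface, if the arm or the gripper's body presses on something with over 40 N, if the wrist force passes 120 N, or if a joint passes its speed limit or range.

### The arm

A 6-joint arm with a two-finger parallel gripper is mounted at the origin on the work surface. World frame = base frame: x ahead of the robot, y to its left, z up, the work surface at z = 0. Lengths are in m, angles in rad, forces in N, time in s.
With the tool pointing down it reaches from about 0.25 to 0.775 m from the base axis. Payload 4 kg.
Tool frame: the origin (TCP) lies on the centre line of the jaws, within the pads' length; the fingertips stand 17 mm ahead of it and the grasp point (between the pads) lies 2 mm behind it; z points along the fingers, y is the line along which they close (so a half turn about z gives the same grasp; the last joint's range is limited). The gripper opens to 94 mm and grips with 3 to 60 N. Pads are 16 mm wide; open, the fingers measure 119 mm over their backs; the gripper's body (75 mm by 177 mm) begins 78 mm behind the grasp point.
Start: joints at [0.999, 0.087, 1.371, -0, 1.684, -0.103], TCP at [0.249, 0.491, 0.223] pointing down, gripper open.
Joint ranges: [-3.1, 3.1], [-0.76, 2.03], [0.27, 2.55], [-1.08, 4.22], [0.17, 2.65], [-2.57, 2.57]. Speed limits (rad/s): [2.79, 2.79, 3.14, 3.14, 3.14, 3.14].

### API

Orientations are given as [roll, pitch, yaw] about the fixed x, y, z axes, in that order (R = Rz(yaw) Ry(pitch) Rx(roll)).
In Python, from bench import robot gives the robot as it stands.
- The arm moves only by the tool servo_tool, never from a script. Its argument "plan" is a list of rows, each a list of 7 numbers: the shift along the tool's x, y, z normalised to -1 to 1, where 1 is 0.1 m, then the turn, a rotation vector about the tool's x, y, z normalised to -1 to 1, where 1 is pi/2 rad, then the finger opening in mm, from 0 to 94. In form: [[x, y, z, ax, ay, az, gripper], ...]. A call has 1 to 12 rows; each row is the pose to reach, as a shift and turn from the pose commanded when the call began, along the tool's axes at that moment; what a row does not reach only later rows make up. A row lasts 1/12 s, in which the tool goes at most 41.7 mm and 7.16 degrees, less where a joint would pass 70% of its speed; a pose out of reach is approached as far as the arm can. A call with a number of a shift or a turn outside -1 to 1 is refused whole. A call with a gripper value outside its range is refused whole. The fingers move at their own pace and stop on an object; the grip force is fixed at half the most. Time passes only in rows, so rows that repeat a pose let the fingers close. It gives the time, the measured TCP pose, the force, the opening and the grip force at its end, in the units of the state.
- robot.get_obs(): the state, without advancing time (a new reading comes with each control period).
- robot.snapshot(name): name is "scene" or "top"; returns the picture (384x512x3 uint8, red, green, blue); there is no depth.
- robot.camera_params(name): a dict with "camera_matrix" (3x3 intrinsics, pixels), "rvec" (rotation vector, rad) and "tvec" (3), from world to camera coordinates, as OpenCV has them. Camera axes: x right, y down, z forward; pixel columns grow to the right and rows downward; lengths in m; the calibration is good to about 2 mm. A picture is of the moment at which its call begins. camera_params takes no time and is no camera call.
- robot.close_job(): hands the job in; it is judged then, once.
Trained networks look in the newest picture that a camera, given by its name, has taken for a name from the list of things; names that differ only in an ending like _2 or _b are one class to them, and where a whole thing is asked for, a point or a joint stands for the part that bears it (a point fixed in the world has none). Each returns a list of dicts, best first, with "conf" (0 to 1); they miss things now and then, are a little off and sometimes report something else, mostly with a low value. They report only what shows in the picture. A call takes as long as a camera call. They do not tell look-alikes from the thing itself.
- robot.find_in(thing, camera): "extent" ([centre column, centre row, width, height] in pixels, round what is visible of it).
The state is a dict: "time": time; "joint_positions": joint angles; "qvel": joint speeds; "joint_torque": joint torques, N m; "tool_pos": TCP position; "ee_rot": TCP orientation; "wrist_force": force on the tool from outside, world axes, zero at the start; "wrist_torque": the same for the moment, N m; "width": finger opening in m; "finger_force": force on a finger pad.
Only numpy, scipy, OpenCV 4.12 (cv2) and the standard library are available. Lean on these libraries where they do the work, as an engineer would, in place of code of your own. Each camera call takes 0.05 s, during which the arm holds its last target. There are 200 camera calls.

## Working session

There is one attempt and no reset: what is moved stays moved. The work goes in short steps, Python scripts to look and compute and a tool call to move; the robot and the scene stay as the last step left them, time stands still between calls to the robot, and variables do not carry over. Pictures are saved under pics/ and viewed, at most 14 in all, crops included, and the job is handed in when it is done.

Besides the shell and the picture viewer there is one more tool, called after "Emit:" in YAML: its name, and indented under it one key for each argument. servo_tool: Moves the arm, as the interface text tells. Scaled input: -1 to 1 covers 0.1 m each way for a shift and pi/2 rad each way for a turn. Its arguments: {"type":"object","properties":{"plan":{"type":"array","items":{"type":"array","items":{"type":"number"}}}},"required":["plan"]}

```bash
mkdir -p pics
cat > h.py <<'E'
import numpy as np, cv2
from bench import robot
def save(cam,name,crop=None,scale=1):
    im=robot.snapshot(cam)[:,:,::-1].copy()
    if crop: x0,y0,x1,y1=crop; im=im[y0:y1,x0:x1]
    if scale!=1: im=cv2.resize(im,None,fx=scale,fy=scale,interpolation=cv2.INTER_CUBIC)
    cv2.imwrite(f'pics/{name}.png',im)
def ray(cam,uv,z):
    p=robot.camera_params(cam); K=np.array(p['camera_matrix']);R=cv2.Rodrigues(np.array(p['rvec'],float))[0];t=np.array(p['tvec'],float).ravel()
    d=R.T@np.linalg.inv(K)@np.array([uv[0],uv[1],1.]);c=-R.T@t
    return c+d*(z-c[2])/d[2]
def proj(cam,P):
    p=robot.camera_params(cam)
    return cv2.projectPoints(np.array(P,float).reshape(-1,1,3),np.array(p['rvec'],float),np.array(p['tvec'],float),np.array(p['camera_matrix'],float),None)[0].reshape(-1,2)
E
python3 - <<'E'
from h import *
save('top','top0',None,1.5); save('scene','scene0',None,1.5)
for n in ['bin_green','bin_blue','bin_yellow','tee','elbow','flange','reducer','valve','black_elbow','blind_flange']:
    for d in robot.find_in(n,'top')[:3]: print(n,np.round(d['extent']),round(d['conf'],2),np.round(ray('top',d['extent'][:2],.02)[:2],3))
for c in ['top','scene']:
    p=robot.camera_params(c);print(c,ray(c,(256,192),0),-cv2.Rodrigues(np.array(p['rvec'],float))[0].T@np.array(p['tvec']).ravel())
o=robot.get_obs();print(o['tool_pos'],o['ee_rot'],o['width'],o['time'])
E
```

```text
bin_green [378. 132.  98.  55.] 0.65 [ 0.605 -0.28 ]
bin_blue [275. 134.  91.  52.] 0.85 [ 0.607 -0.006]
bin_yellow [173. 140.  91.  50.] 0.69 [0.599 0.267]
tee [412. 208.  23.  24.] 0.72 [ 0.398 -0.352]
elbow [256. 236.  23.  18.] 0.59 [0.338 0.055]
elbow [100. 284.  15.  31.] 0.5 [0.228 0.45 ]
flange [358. 201.  34.  36.] 0.9 [ 0.421 -0.213]
reducer [307. 196.  20.  20.] 0.53 [ 0.439 -0.082]
valve [145. 208.  14.  24.] 0.77 [0.419 0.339]
black_elbow [198. 212.  20.  23.] 0.82 [0.404 0.201]
top [0.45545683 0.05025457 0.        ] [0.27124936 0.05586049 1.07477342]
scene [ 0.37092155 -0.00998986  0.        ] [1.31051227 0.64484493 0.76426141]
[0.24853117 0.49068028 0.22252848] [3.14144579e+00 1.21793680e-05 2.67277935e+00] 0.09408074896811158 0.6
```

View pics/top0.png

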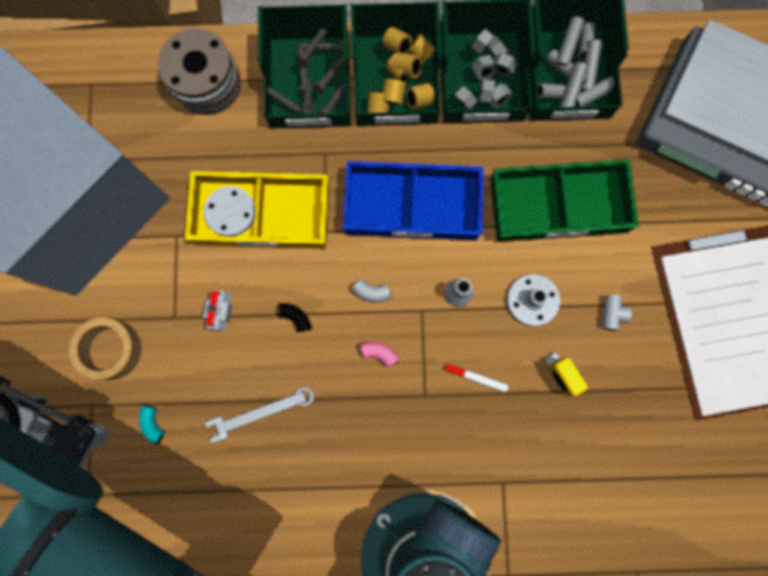

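View pics/scene0.png

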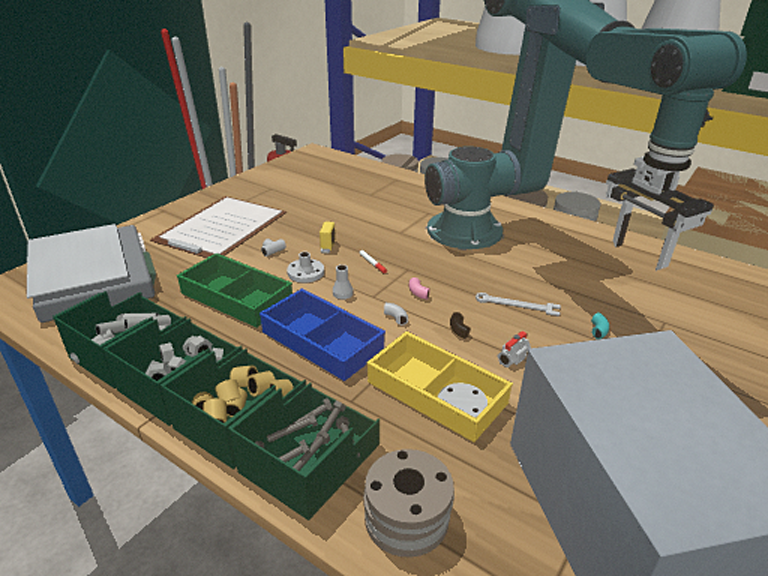

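Look-alikes for the elbow in the 1.5x top picture: silver (370,290), black (294,318), pink (380,354) and turquoise (150,424). The silver one at raw (247,193) is the right one. The network's two "elbow" hits were the pink and turquoise ones. Other fittings, same picture: valve (217,311), reducer (459,291), flange (533,300), tee (616,312). Next I fit silhouettes and check them in a crop.

```bash
cat > fit.py <<'E'
from h import *
from scipy.optimize import minimize
S=4
def cyl(c0,c1,r0,r1=None,n=24):
    c0,c1=np.array(c0,float),np.array(c1,float); r1=r0 if r1 is None else r1
    a=c1-c0; a/=np.linalg.norm(a); u=np.cross(a,[0,0,1] if abs(a[2])<.9 else [1,0,0]); u/=np.linalg.norm(u); v=np.cross(a,u)
    t=np.linspace(0,2*np.pi,n,False)[:,None]; k=np.cos(t)*u+np.sin(t)*v
    return np.vstack([c0+r0*k,c1+r1*k])
def box(x,y,z0,z1): return np.array([[i*x/2,j*y/2,k] for i in(-1,1) for j in(-1,1) for k in(z0,z1)])
A=np.radians(np.linspace(-45,45,7)); P=[np.array([-38+38*np.cos(a),38*np.sin(a),13.5]) for a in A]
def disc(p,a): 
    t=np.linspace(0,2*np.pi,20,False)[:,None]; return p+13.5*(np.cos(t)*np.array([np.cos(a),np.sin(a),0])+np.sin(t)*np.array([0,0,1]))
M=dict(elbow=[np.vstack([disc(P[i],A[i]),disc(P[i+1],A[i+1])]) for i in range(6)],
 tee=[cyl((-7.5,-29,13.5),(-7.5,29,13.5),13.5),cyl((-7.5,0,13.5),(21,0,13.5),13.5)],
 flange=[cyl((0,0,0),(0,0,14),45),cyl((0,0,14),(0,0,24),20,13.5),cyl((0,0,24),(0,0,52),13.5)],
 reducer=[cyl((0,0,0),(0,0,12),24),cyl((0,0,12),(0,0,40),24,13.5),cyl((0,0,40),(0,0,70),13.5)],
 valve=[cyl((0,-33,18.5),(0,33,18.5),18.5),box(40,34,0,32),box(12,60,38,55),box(12,12,30,40)],
 bin=[box(120,236,0,50)])
M['black_elbow']=M['elbow']
def world(p,pts):
    c,s=np.cos(p[2]),np.sin(p[2]); return pts/1000@np.array([[c,s,0],[-s,c,0],[0,0,1]])+[p[0],p[1],0]
def render(cam,name,p,off,shape):
    m=np.zeros(shape,np.uint8)
    for q in M[name]:
        uv=((proj(cam,world(p,q))+.5-off)*S-.5)
        cv2.fillConvexPoly(m,cv2.convexHull(np.round(uv*16).astype(np.int32)),1,shift=4)
    return m>0
E
cat > run1.py <<'E'
from fit import *
im=robot.snapshot('top'); hsv=cv2.cvtColor(im,cv2.COLOR_RGB2HSV)
H,Sa,V=[hsv[:,:,i].astype(int) for i in range(3)]
up=lambda a:cv2.resize(a.astype(np.float32),None,fx=S,fy=S,interpolation=cv2.INTER_CUBIC)
objs=dict(elbow=('elbow',247,194),tee=('tee',411,208),flange=('flange',356,200),reducer=('reducer',306,195),valve=('valve',145,207),black_elbow=('black_elbow',196,212),
 bin_green=('bin',376,133),bin_blue=('bin',276,133),bin_yellow=('bin',171,139))
vis=cv2.resize(im[90:240,100:450],None,fx=S,fy=S,interpolation=cv2.INTER_CUBIC)
res={}
for n,(m,u,v) in objs.items():
    r=(58,40) if m=='bin' else (28,26)
    x0,y0,x1,y1=u-r[0],v-r[1],u+r[0],v+r[1]; sl=np.s_[y0:y1,x0:x1]
    h,s,vv=H[sl],Sa[sl],V[sl]
    if n=='bin_green': f=(h>40)&(h<90)&(s>100)
    elif n=='bin_blue': f=(h>105)&(h<130)&(s>100)
    elif n=='bin_yellow': f=(h>22)&(h<36)&(s>170)
    else: f=None
    if f is not None: mask=up(f)>.5
    elif n=='black_elbow': mask=up(vv)<50
    elif n=='valve': mask=(up(s)<75)|(up((h<4)|(h>172))>.5)
    else: mask=up(s)<75
    k,l,st,_=cv2.connectedComponentsWithStats(mask.astype(np.uint8)); i=1+np.argmax(st[1:,4]); mask=l==i
    c,_=cv2.findContours(mask.astype(np.uint8),cv2.RETR_EXTERNAL,cv2.CHAIN_APPROX_NONE)
    c=max(c,key=cv2.contourArea); mm=np.zeros(mask.shape,np.uint8)
    cv2.fillPoly(mm,[cv2.convexHull(c) if m=='bin' else c],1); mask=mm>0
    off=np.array([x0,y0]); cost=lambda p:1-(lambda r:(r&mask).sum()/(r|mask).sum())(render('top',m,p,off,mask.shape))
    g=ray('top',(u,v),.015); best=None
    yaws=[0] if m in('flange','reducer') else [np.pi/2] if m=='bin' else np.arange(0,np.pi if m=='valve' else 2*np.pi,np.pi/6)
    if n=='bin_yellow' : yaws=[0]
    if m=='bin': yaws=[0]
    for y in yaws:
        o=minimize(cost,[g[0],g[1],y],method='Nelder-Mead',options=dict(initial_simplex=np.array([g[0],g[1],y])+np.array([[0,0,0],[.012,0,0],[0,.012,0],[0,0,.3]])*1.,xatol=1e-4,fatol=1e-4))
        if best is None or o.fun<best.fun: best=o
    res[n]=best.x.tolist(); print(n,np.round(best.x,4),'yawdeg',round(np.degrees(best.x[2])%360,1),'cost',round(best.fun,3))
    rr=render('top',m,best.x,np.array([100,90]),vis.shape[:2]).astype(np.uint8)
    cs,_=cv2.findContours(rr,cv2.RETR_EXTERNAL,cv2.CHAIN_APPROX_NONE); cv2.drawContours(vis,cs,-1,(255,0,255),1)
import json; json.dump(res,open('res.json','w'))
cv2.imwrite('pics/fit_l.png',vis[:, :700,::-1]); cv2.imwrite('pics/fit_r.png',vis[:,700:,::-1])
E
python3 run1.py
```

```text
Traceback (most recent call last):
  File "run1.py", line 31, in <module>
    o=minimize(cost,[g[0],g[1],y],method='Nelder-Mead',options=dict(initial_simplex=np.array([g[0],g[1],y])+np.array([[0,0,0],[.012,0,0],[0,.012,0],[0,0,.3]])*1.,xatol=1e-4,fatol=1e-4))
  File "run1.py", line 25, in <lambda>
    off=np.array([x0,y0]); cost=lambda p:1-(lambda r:(r&mask).sum()/(r|mask).sum())(render('top',m,p,off,mask.shape))
                                                                                    ~~~~~~^^^^^^^^^^^^^^^^^^^^^^^^^^
  File "fit.py", line 25, in render
    uv=((proj(cam,world(p,q))+.5-off)*S-.5)
         ~~~~^^^^^^^^^^^^^^^^
  File "h.py", line 13, in proj
    p=robot.camera_params(cam)
ValueError: time passes only in moves, steps and waits
```

Too many calls to camera_params, so I'll cache it. The `snapshot` is also saved for re-use.

```bash
sed -i 's/robot.camera_params(cam)/cp(cam)/; s/^from bench import robot/from bench import robot\nimport functools\n@functools.lru_cache\ndef cp(c): return robot.camera_params(c)/' h.py
python3 run1.py
```

```text
elbow [0.4447 0.0743 2.899 ] yawdeg 166.1 cost 0.059
tee [ 0.3985 -0.3501  4.5284] yawdeg 259.5 cost 0.044
flange [ 0.4264 -0.2096 -0.0037] yawdeg 359.8 cost 0.03
reducer [ 0.4436 -0.0803  0.2165] yawdeg 12.4 cost 0.036
valve [0.4221 0.3406 1.4087] yawdeg 80.7 cost 0.106
black_elbow [0.4108 0.2067 5.6223] yawdeg 322.1 cost 0.179
bin_green [ 0.6001 -0.2688  0.0426] yawdeg 2.4 cost 0.017
bin_blue [ 0.6078 -0.0045 -0.0739] yawdeg 355.8 cost 0.034
bin_yellow [ 0.5997  0.2691 -0.0575] yawdeg 356.7 cost 0.017
```

View pics/fit_l.png

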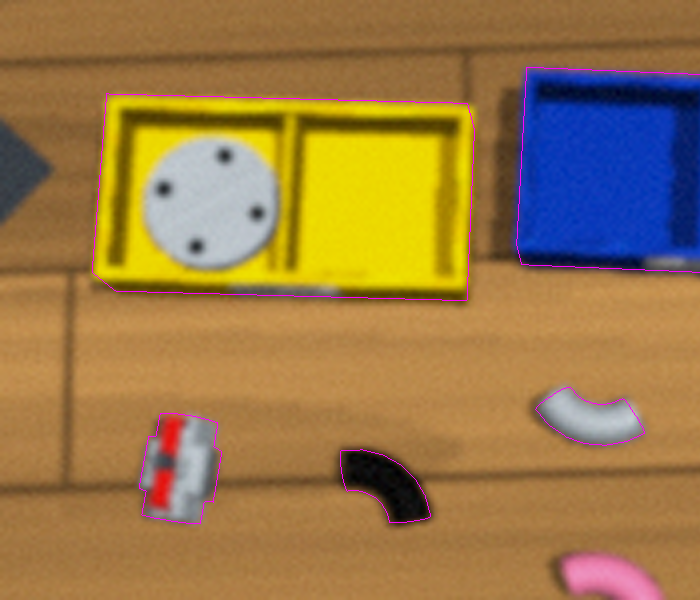

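View pics/fit_r.png

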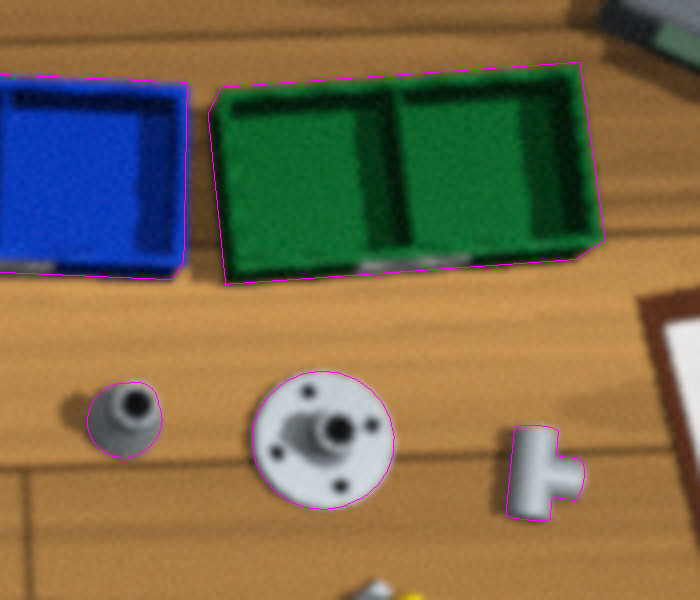

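The fits agree with the picture: outlines match on all fittings and bins, and the silver elbow at (590,415) of the left crop is the chosen one. Next comes a move-calculation helper.

```bash
cat > mv.py <<'E'
from h import *
import sys
# args: x,y,z,yawdeg ... waypoints (numbers from measured pose now)
o=robot.get_obs(); p=np.array(o['tool_pos']); y=np.degrees(o['ee_rot'][2])
print('t',round(o['time'],1),'pos',np.round(p,4),'rpy',np.round(o['ee_rot'],3),'w',round(o['width']*1000,1),'F',np.round(o['finger_force'],1),'J',np.round(o['joint_positions'],2))
for a in sys.argv[1:]:
    t=np.array([float(v) for v in a.split(',')]); d=t[:3]-p; dy=(t[3]-y+180)%360-180
    n=1
    while True:
        ok=True; q=y; out=[]
        for k in range(n):
            c,s=np.cos(np.radians(q)),np.sin(np.radians(q)); e=d/n
            l=np.array([c*e[0]+s*e[1], s*e[0]-c*e[1], -e[2]])/.1
            ok&=bool(np.all(abs(l)<=1)) and abs(dy/n)<=80; out.append(l); q+=dy/n
        if ok: break
        n+=1
    rows=int(max(np.ceil(np.linalg.norm(d/n)/.0417),np.ceil(abs(dy/n)/7.16)))+1
    for l in out: print(a,'|',*np.round(l,3),'az',round(-dy/n/90,3),'rows>=',rows)
    p=t[:3]; y=t[3]
E
python3 mv.py 0.422,0.341,0.12,170.7 0.422,0.341,0.02,170.7
```

```text
t 0.7 pos [0.2485 0.4907 0.2225] rpy [3.141 0.    2.673] w 94.2 F 0.0 J [ 1.    0.09  1.37 -0.    1.68 -0.1 ]
0.422,0.341,0.12,170.7 | -0.741 -0.184 0.342 az -0.065 rows>= 4
0.422,0.341,0.12,170.7 | -0.719 -0.258 0.342 az -0.065 rows>= 4
0.422,0.341,0.12,170.7 | -0.689 -0.33 0.342 az -0.065 rows>= 4
0.422,0.341,0.02,170.7 | 0.0 0.0 1.0 az -0.0 rows>= 4
```

Emit:
servo_tool:
  plan:
    - [-0.741, -0.184, 0.342, 0, 0, -0.065, 80]
    - [-0.741, -0.184, 0.342, 0, 0, -0.065, 80]
    - [-0.741, -0.184, 0.342, 0, 0, -0.065, 80]

```text
time: 0.95
tool_pos: [0.309, 0.4361, 0.1845]
ee_rot: [-3.134, 0.001, 2.77]
wrist_force: [-0.6, -0.7, -0.4]
width: 0.0805
finger_force: 0.0
```

Emit:
servo_tool:
  plan:
    - [-0.719, -0.258, 0.342, 0, 0, -0.065, 80]
    - [-0.719, -0.258, 0.342, 0, 0, -0.065, 80]
    - [-0.719, -0.258, 0.342, 0, 0, -0.065, 80]

```text
time: 1.2
tool_pos: [0.3666, 0.3862, 0.1505]
ee_rot: [-3.135, -0.0, 2.871]
wrist_force: [-1.0, -0.2, -1.2]
width: 0.0802
finger_force: 0.0
```

Emit:
servo_tool:
  plan:
    - [-0.689, -0.33, 0.342, 0, 0, -0.065, 80]
    - [-0.689, -0.33, 0.342, 0, 0, -0.065, 80]
    - [-0.689, -0.33, 0.342, 0, 0, -0.065, 80]
    - [-0.689, -0.33, 0.342, 0, 0, -0.065, 80]
    - [-0.689, -0.33, 0.342, 0, 0, -0.065, 80]

```text
time: 1.62
tool_pos: [0.4217, 0.3419, 0.1205]
ee_rot: [3.14, -0.0, 2.979]
wrist_force: [-0.3, -0.4, 0.1]
width: 0.0802
finger_force: 0.0
```

```bash
python3 mv.py 0.422,0.341,0.02,170.7; python3 -c "
from h import *
save('scene','s1',(260,100,460,250),4)"
```

```text
t 1.6 pos [0.4217 0.3419 0.1205] rpy [ 3.14  -0.     2.979] w 80.2 F 0.0 J [ 0.58  0.11  1.55  0.    1.48 -0.83]
0.422,0.341,0.02,170.7 | -0.002 -0.004 0.502 az -0.0 rows>= 3
0.422,0.341,0.02,170.7 | -0.002 -0.004 0.502 az -0.0 rows>= 3
```

View pics/s1.png

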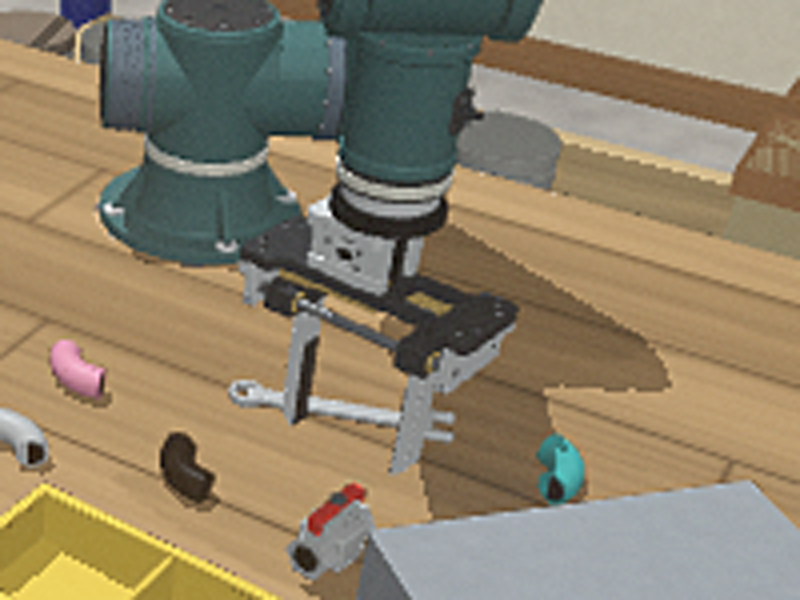

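The gripper hangs over the valve, which shows at (335,530), with its fingers on either side across the valve's x. Descending and gripping.

Emit:
servo_tool:
  plan:
    - [0, 0, 0.3, 0, 0, 0, 80]
    - [0, 0, 0.6, 0, 0, 0, 80]
    - [0, 0, 0.85, 0, 0, 0, 80]
    - [0, 0, 1, 0, 0, 0, 80]
    - [0, 0, 1, 0, 0, 0, 80]
    - [0, 0, 1, 0, 0, 0, 30]
    - [0, 0, 1, 0, 0, 0, 30]
    - [0, 0, 1, 0, 0, 0, 30]
    - [0, 0, 1, 0, 0, 0, 30]
    - [0, 0, 1, 0, 0, 0, 30]
    - [0, 0, 1, 0, 0, 0, 30]
    - [0, 0, 1, 0, 0, 0, 30]

```text
time: 2.67
tool_pos: [0.4223, 0.3415, 0.0203]
ee_rot: [3.14, 0.0, 2.979]
wrist_force: [0.5, 1.5, 0.5]
width: 0.0398
finger_force: 30.0
```

Emit:
servo_tool:
  plan:
    - [0, 0, -0.2, 0, 0, 0, 30]
    - [0, 0, -0.5, 0, 0, 0, 30]
    - [0, 0, -0.8, 0, 0, 0, 30]
    - [0, 0, -1, 0, 0, 0, 30]
    - [0, 0, -1, 0, 0, 0, 30]

```text
time: 3.08
tool_pos: [0.4244, 0.3425, 0.1248]
ee_rot: [3.136, 0.007, 2.979]
wrist_force: [-0.2, 1.4, -2.8]
width: 0.0395
finger_force: 30.0
```

```bash
python3 mv.py 0.5976,-0.2109,0.12,170.7 0.5976,-0.2109,0.024,170.7
```

```text
t 3.1 pos [0.4244 0.3425 0.1248] rpy [3.136 0.007 2.979] w 39.5 F 30.0 J [ 0.57  0.11  1.54 -0.    1.48 -0.83]
0.5976,-0.2109,0.12,170.7 | -0.434 -0.863 0.008 az -0.0 rows>= 4
0.5976,-0.2109,0.12,170.7 | -0.434 -0.863 0.008 az -0.0 rows>= 4
0.5976,-0.2109,0.12,170.7 | -0.434 -0.863 0.008 az -0.0 rows>= 4
0.5976,-0.2109,0.12,170.7 | -0.434 -0.863 0.008 az -0.0 rows>= 4
0.5976,-0.2109,0.12,170.7 | -0.434 -0.863 0.008 az -0.0 rows>= 4
0.5976,-0.2109,0.12,170.7 | -0.434 -0.863 0.008 az -0.0 rows>= 4
0.5976,-0.2109,0.024,170.7 | 0.0 0.0 0.96 az -0.0 rows>= 4
```

Emit:
servo_tool:
  plan:
    - [-0.2, -0.4, 0, 0, 0, 0, 30]
    - [-0.434, -0.863, 0, 0, 0, 0, 30]
    - [-0.434, -0.863, 0, 0, 0, 0, 30]

```text
time: 3.33
tool_pos: [0.4507, 0.2442, 0.1172]
ee_rot: [-3.136, -0.002, 2.977]
wrist_force: [-0.6, -0.7, -2.8]
width: 0.0398
finger_force: 30.0
```

Emit:
servo_tool:
  plan:
    - [-0.145, -0.288, 0, 0, 0, 0, 30]
    - [-0.29, -0.575, 0, 0, 0, 0, 30]
    - [-0.434, -0.863, 0, 0, 0, 0, 30]

```text
time: 3.58
tool_pos: [0.4785, 0.155, 0.1171]
ee_rot: [-3.14, -0.004, 2.98]
wrist_force: [0.4, 0.3, -3.7]
width: 0.0402
finger_force: 30.0
```

Emit:
servo_tool:
  plan:
    - [-0.145, -0.288, 0, 0, 0, 0, 30]
    - [-0.29, -0.575, 0, 0, 0, 0, 30]
    - [-0.434, -0.863, 0, 0, 0, 0, 30]

```text
time: 3.83
tool_pos: [0.5074, 0.0628, 0.1171]
ee_rot: [-3.141, -0.004, 2.979]
wrist_force: [1.2, 0.2, -2.6]
width: 0.0396
finger_force: 30.0
```

Emit:
servo_tool:
  plan:
    - [-0.145, -0.288, 0, 0, 0, 0, 30]
    - [-0.29, -0.575, 0, 0, 0, 0, 30]
    - [-0.434, -0.863, 0, 0, 0, 0, 30]

```text
time: 4.08
tool_pos: [0.5362, -0.0291, 0.1169]
ee_rot: [3.141, -0.005, 2.979]
wrist_force: [0.2, 0.4, -3.3]
width: 0.04
finger_force: 30.0
```

Emit:
servo_tool:
  plan:
    - [-0.145, -0.288, 0, 0, 0, 0, 30]
    - [-0.29, -0.575, 0, 0, 0, 0, 30]
    - [-0.434, -0.863, 0, 0, 0, 0, 30]

```text
time: 4.33
tool_pos: [0.5651, -0.1211, 0.1167]
ee_rot: [3.141, -0.005, 2.979]
wrist_force: [0.1, -0.7, -4.5]
width: 0.0397
finger_force: 30.0
```

Emit:
servo_tool:
  plan:
    - [-0.145, -0.288, 0, 0, 0, 0, 30]
    - [-0.29, -0.575, 0, 0, 0, 0, 30]
    - [-0.38, -0.76, 0, 0, 0, 0, 30]
    - [-0.434, -0.863, 0, 0, 0, 0, 30]
    - [-0.434, -0.863, 0, 0, 0, 0, 30]
    - [-0.434, -0.863, 0, 0, 0, 0, 30]

```text
time: 4.83
tool_pos: [0.5943, -0.2113, 0.1178]
ee_rot: [3.14, -0.004, 2.979]
wrist_force: [0.0, 0.9, -2.8]
width: 0.0401
finger_force: 30.0
```

```bash
python3 mv.py 0.5976,-0.2109,0.024,170.7
```

```text
t 4.8 pos [ 0.5943 -0.2113  0.1178] rpy [ 3.14  -0.004  2.979] w 40.1 F 30.0 J [-0.43  0.31  1.32  0.    1.52 -1.84]
0.5976,-0.2109,0.024,170.7 | -0.032 0.009 0.938 az -0.0 rows>= 4
```

Emit:
servo_tool:
  plan:
    - [-0.03, 0, 0.25, 0, 0, 0, 30]
    - [-0.03, 0, 0.5, 0, 0, 0, 30]
    - [-0.03, 0, 0.7, 0, 0, 0, 30]
    - [-0.03, 0, 0.85, 0, 0, 0, 30]
    - [-0.03, 0, 0.93, 0, 0, 0, 30]
    - [-0.03, 0, 0.93, 0, 0, 0, 30]
    - [-0.03, 0, 0.93, 0, 0, 0, 30]

```text
time: 5.42
tool_pos: [0.5984, -0.2114, 0.0273]
ee_rot: [3.141, 0.0, 2.98]
wrist_force: [-0.5, 0.7, -2.8]
width: 0.0398
finger_force: 30.0
```

Emit:
servo_tool:
  plan:
    - [0, 0, 0.03, 0, 0, 0, 30]
    - [0, 0, 0.03, 0, 0, 0, 30]
    - [0, 0, 0.03, 0, 0, 0, 58]
    - [0, 0, 0.03, 0, 0, 0, 58]
    - [0, 0, 0.03, 0, 0, 0, 58]
    - [0, 0, 0.03, 0, 0, 0, 58]
    - [0, 0, -0.2, 0, 0, 0, 58]
    - [0, 0, -0.6, 0, 0, 0, 58]
    - [0, 0, -0.9, 0, 0, 0, 58]
    - [0, 0, -0.95, 0, 0, 0, 58]
    - [0, 0, -0.95, 0, 0, 0, 58]

```text
time: 6.33
tool_pos: [0.6003, -0.2136, 0.1263]
ee_rot: [-3.139, 0.008, 2.979]
wrist_force: [0.1, -0.5, -0.0]
width: 0.0583
finger_force: 0.0
```

```bash
python3 mv.py 0.4447,0.0743,0.13,76.1 0.4447,0.0743,0.02,76.1; python3 -c "
from h import *
save('scene','s2',(90,140,290,290),3)"
```

```text
t 6.3 pos [ 0.6003 -0.2136  0.1263] rpy [-3.139  0.008  2.979] w 58.3 F 0.0 J [-0.43  0.31  1.3   0.    1.52 -1.84]
0.4447,0.0743,0.13,76.1 | 0.5 0.647 -0.009 az 0.263 rows>= 5
0.4447,0.0743,0.13,76.1 | 0.718 0.392 -0.009 az 0.263 rows>= 5
0.4447,0.0743,0.13,76.1 | 0.815 0.071 -0.009 az 0.263 rows>= 5
0.4447,0.0743,0.13,76.1 | 0.775 -0.262 -0.009 az 0.263 rows>= 5
0.4447,0.0743,0.02,76.1 | 0.0 0.0 0.55 az -0.0 rows>= 3
0.4447,0.0743,0.02,76.1 | 0.0 0.0 0.55 az -0.0 rows>= 3
```

View pics/s2.png

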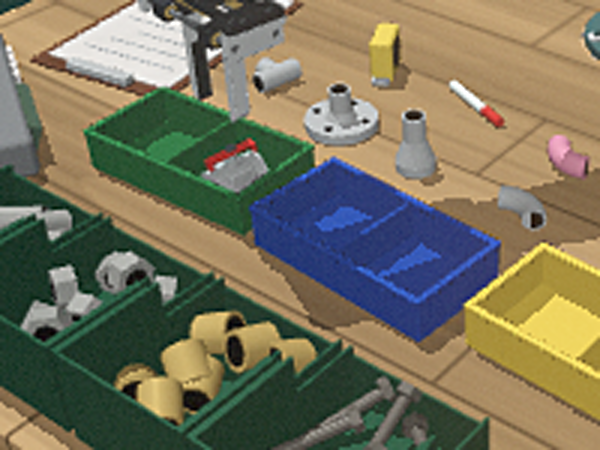

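The valve stands upright in the green bin's near compartment at (235,165). Next is the elbow.

Emit:
servo_tool:
  plan:
    - [0.25, 0.32, -0.01, 0, 0, 0.07, 75]
    - [0.5, 0.65, -0.01, 0, 0, 0.14, 75]
    - [0.5, 0.65, -0.01, 0, 0, 0.21, 75]
    - [0.5, 0.65, -0.01, 0, 0, 0.263, 75]

```text
time: 6.72
tool_pos: [0.5565, -0.1377, 0.1193]
ee_rot: [-3.14, -0.007, 2.563]
wrist_force: [-0.4, -1.2, 0.4]
width: 0.0746
finger_force: 0.0
```

Emit:
servo_tool:
  plan:
    - [0.24, 0.13, -0.01, 0, 0, 0.07, 75]
    - [0.48, 0.26, -0.01, 0, 0, 0.14, 75]
    - [0.718, 0.392, -0.01, 0, 0, 0.21, 75]
    - [0.718, 0.392, -0.01, 0, 0, 0.263, 75]

```text
time: 7.05
tool_pos: [0.5169, -0.0644, 0.1208]
ee_rot: [-3.138, -0.007, 2.151]
wrist_force: [0.2, 0.0, 0.9]
width: 0.0752
finger_force: 0.0
```

Emit:
servo_tool:
  plan:
    - [0.27, 0.02, -0.01, 0, 0, 0.07, 75]
    - [0.54, 0.05, -0.01, 0, 0, 0.14, 75]
    - [0.815, 0.071, -0.01, 0, 0, 0.21, 75]
    - [0.815, 0.071, -0.01, 0, 0, 0.263, 75]

```text
time: 7.38
tool_pos: [0.4779, 0.0072, 0.122]
ee_rot: [-3.136, -0.004, 1.738]
wrist_force: [0.2, 0.7, 0.1]
width: 0.0747
finger_force: 0.0
```

Emit:
servo_tool:
  plan:
    - [0.26, -0.09, -0.01, 0, 0, 0.07, 75]
    - [0.52, -0.18, -0.01, 0, 0, 0.14, 75]
    - [0.775, -0.262, -0.01, 0, 0, 0.21, 75]
    - [0.775, -0.262, -0.01, 0, 0, 0.263, 75]
    - [0.775, -0.262, -0.01, 0, 0, 0.263, 75]
    - [0.775, -0.262, -0.01, 0, 0, 0.263, 75]

```text
time: 7.88
tool_pos: [0.4417, 0.0757, 0.124]
ee_rot: [-3.138, 0.001, 1.329]
wrist_force: [-0.5, -1.0, -0.4]
width: 0.075
finger_force: 0.0
```

```bash
python3 mv.py 0.4447,0.0743,0.02,76.1
```

```text
t 7.9 pos [0.4417 0.0757 0.124 ] rpy [-3.138e+00  1.000e-03  1.329e+00] w 75.0 F 0.0 J [ 0.04 -0.1   1.75 -0.    1.49  0.28]
0.4447,0.0743,0.02,76.1 | -0.003 0.016 0.52 az 0.0 rows>= 3
0.4447,0.0743,0.02,76.1 | -0.003 0.016 0.52 az 0.0 rows>= 3
```

Emit:
servo_tool:
  plan:
    - [0, 0.03, 0.3, 0, 0, 0, 75]
    - [0, 0.03, 0.6, 0, 0, 0, 75]
    - [0, 0.03, 0.85, 0, 0, 0, 75]
    - [0, 0.03, 1, 0, 0, 0, 75]
    - [0, 0.03, 1, 0, 0, 0, 75]
    - [0, 0.03, 1, 0, 0, 0, 75]

```text
time: 8.38
tool_pos: [0.4448, 0.0742, 0.0245]
ee_rot: [-3.138, 0.001, 1.327]
wrist_force: [-0.3, 0.0, 0.9]
width: 0.0748
finger_force: 0.0
```

Emit:
servo_tool:
  plan:
    - [0, 0, 0.03, 0, 0, 0, 75]
    - [0, 0, 0.03, 0, 0, 0, 75]
    - [0, 0, 0.03, 0, 0, 0, 15]
    - [0, 0, 0.03, 0, 0, 0, 15]
    - [0, 0, 0.03, 0, 0, 0, 15]
    - [0, 0, 0.03, 0, 0, 0, 15]
    - [0, 0, 0.03, 0, 0, 0, 15]
    - [0, 0, 0.03, 0, 0, 0, 15]
    - [0, 0, 0.03, 0, 0, 0, 15]
    - [0, 0, 0.03, 0, 0, 0, 15]

```text
time: 9.22
tool_pos: [0.4452, 0.0751, 0.0229]
ee_rot: [-3.14, -0.0, 1.327]
wrist_force: [-1.1, 0.7, 1.7]
width: 0.0269
finger_force: 28.4
```

Emit:
servo_tool:
  plan:
    - [0, 0, -0.2, 0, 0, 0, 15]
    - [0, 0, -0.5, 0, 0, 0, 15]
    - [0, 0, -0.8, 0, 0, 0, 15]
    - [0, 0, -1, 0, 0, 0, 15]
    - [0, 0, -1, 0, 0, 0, 15]
    - [0, 0, -1, 0, 0, 0, 15]

```text
time: 9.72
tool_pos: [0.4462, 0.0749, 0.1232]
ee_rot: [3.14, -0.001, 1.327]
wrist_force: [0.5, 0.0, -2.3]
width: 0.0272
finger_force: 28.3
```

```bash
python3 mv.py 0.6026,-0.3267,0.12,76.1
```

```text
t 9.7 pos [0.4462 0.0749 0.1232] rpy [ 3.140e+00 -1.000e-03  1.327e+00] w 27.2 F 28.3 J [ 0.04 -0.09  1.75  0.    1.48  0.29]
0.6026,-0.3267,0.12,76.1 | -0.88 0.622 0.008 az -0.0 rows>= 4
0.6026,-0.3267,0.12,76.1 | -0.88 0.622 0.008 az -0.0 rows>= 4
0.6026,-0.3267,0.12,76.1 | -0.88 0.622 0.008 az -0.0 rows>= 4
0.6026,-0.3267,0.12,76.1 | -0.88 0.621 0.008 az -0.0 rows>= 4
```

Emit:
servo_tool:
  plan:
    - [-0.25, 0.18, 0, 0, 0, 0, 15]
    - [-0.57, 0.4, 0, 0, 0, 0, 15]
    - [-0.88, 0.622, 0, 0, 0, 0, 15]

```text
time: 9.97
tool_pos: [0.4832, -0.0258, 0.1198]
ee_rot: [-3.137, 0.0, 1.329]
wrist_force: [-0.1, -0.8, -1.4]
width: 0.0265
finger_force: 28.3
```

Emit:
servo_tool:
  plan:
    - [-0.29, 0.21, 0, 0, 0, 0, 15]
    - [-0.59, 0.42, 0, 0, 0, 0, 15]
    - [-0.88, 0.622, 0, 0, 0, 0, 15]

```text
time: 10.22
tool_pos: [0.5225, -0.1272, 0.1193]
ee_rot: [-3.136, -0.001, 1.326]
wrist_force: [0.9, 0.3, -1.0]
width: 0.027
finger_force: 28.3
```

Emit:
servo_tool:
  plan:
    - [-0.29, 0.21, 0, 0, 0, 0, 15]
    - [-0.59, 0.42, 0, 0, 0, 0, 15]
    - [-0.88, 0.622, 0, 0, 0, 0, 15]

```text
time: 10.47
tool_pos: [0.5617, -0.2275, 0.1189]
ee_rot: [-3.136, -0.001, 1.326]
wrist_force: [0.6, 0.3, -2.3]
width: 0.0273
finger_force: 28.3
```

Emit:
servo_tool:
  plan:
    - [-0.29, 0.21, 0, 0, 0, 0, 15]
    - [-0.59, 0.42, 0, 0, 0, 0, 15]
    - [-0.8, 0.57, 0, 0, 0, 0, 15]
    - [-0.88, 0.622, 0, 0, 0, 0, 15]
    - [-0.88, 0.622, 0, 0, 0, 0, 15]
    - [-0.88, 0.622, 0, 0, 0, 0, 15]

```text
time: 10.97
tool_pos: [0.6009, -0.3256, 0.12]
ee_rot: [-3.137, -0.003, 1.326]
wrist_force: [0.4, 0.3, -1.4]
width: 0.0268
finger_force: 28.3
```

```bash
python3 mv.py 0.6026,-0.3267,0.0265,76.1
```

```text
t 11.0 pos [ 0.6009 -0.3256  0.12  ] rpy [-3.137e+00 -3.000e-03  1.326e+00] w 26.8 F 28.3 J [-0.58  0.42  1.16  0.    1.56 -0.34]
0.6026,-0.3267,0.0265,76.1 | -0.006 0.019 0.935 az -0.001 rows>= 4
```

Emit:
servo_tool:
  plan:
    - [0, 0.02, 0.25, 0, 0, 0, 15]
    - [0, 0.02, 0.5, 0, 0, 0, 15]
    - [0, 0.02, 0.7, 0, 0, 0, 15]
    - [0, 0.02, 0.85, 0, 0, 0, 15]
    - [0, 0.02, 0.95, 0, 0, 0, 15]
    - [0, 0.02, 0.95, 0, 0, 0, 15]
    - [0, 0.02, 0.95, 0, 0, 0, 15]

```text
time: 11.55
tool_pos: [0.6039, -0.3257, 0.0279]
ee_rot: [-3.141, -0.001, 1.328]
wrist_force: [0.0, -0.1, -2.2]
width: 0.0267
finger_force: 30.4
```

Emit:
servo_tool:
  plan:
    - [0, 0, 0.015, 0, 0, 0, 15]
    - [0, 0, 0.02, 0, 0, 0, 15]
    - [0, 0, 0.02, 0, 0, 0, 48]
    - [0, 0, 0.02, 0, 0, 0, 48]
    - [0, 0, 0.02, 0, 0, 0, 48]
    - [0, 0, 0.02, 0, 0, 0, 48]
    - [0, 0, -0.2, 0, 0, 0, 48]
    - [0, 0, -0.6, 0, 0, 0, 48]
    - [0, 0, -0.95, 0, 0, 0, 48]
    - [0, 0, -1, 0, 0, 0, 48]
    - [0, 0, -1, 0, 0, 0, 48]
    - [0, 0, -1, 0, 0, 0, 48]

```text
time: 12.55
tool_pos: [0.6039, -0.3274, 0.1279]
ee_rot: [3.141, 0.0, 1.326]
wrist_force: [-0.2, 1.3, -0.4]
width: 0.048
finger_force: 0.0
```

```bash
python3 mv.py 0.3985,-0.3501,0.12,-10.5 0.3985,-0.3501,0.02,-10.5; python3 -c "
from h import *
save('top','t3',(200,80,460,240),3)"
```

```text
t 12.6 pos [ 0.6039 -0.3274  0.1279] rpy [3.141 0.    1.326] w 48.0 F 0.0 J [-0.58  0.42  1.15  0.    1.57 -0.33]
0.3985,-0.3501,0.12,-10.5 | -0.359 -0.969 0.04 az 0.481 rows>= 8
0.3985,-0.3501,0.12,-10.5 | -0.925 -0.46 0.04 az 0.481 rows>= 8
0.3985,-0.3501,0.02,-10.5 | 0.0 -0.0 1.0 az -0.0 rows>= 4
```

View pics/t3.png

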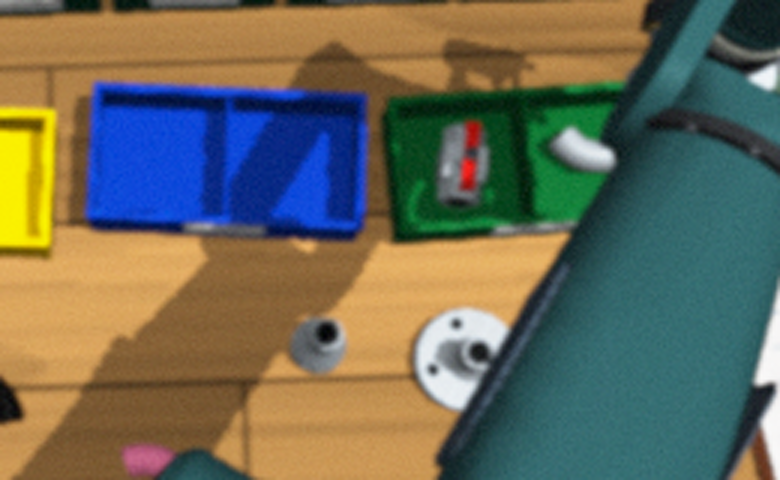

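The elbow lies flat in the far green compartment at (585,150), and the valve is at (463,165). Next is the tee.

Emit:
servo_tool:
  plan:
    - [-0.06, -0.16, 0.04, 0, 0, 0.075, 64]
    - [-0.12, -0.32, 0.04, 0, 0, 0.15, 64]
    - [-0.18, -0.48, 0.04, 0, 0, 0.225, 64]
    - [-0.24, -0.64, 0.04, 0, 0, 0.3, 64]
    - [-0.3, -0.8, 0.04, 0, 0, 0.375, 64]
    - [-0.359, -0.969, 0.04, 0, 0, 0.45, 64]
    - [-0.359, -0.969, 0.04, 0, 0, 0.481, 64]

```text
time: 13.18
tool_pos: [0.4973, -0.3381, 0.1206]
ee_rot: [-3.135, 0.003, 0.564]
wrist_force: [0.3, -1.7, -0.1]
width: 0.064
finger_force: 0.0
```

Emit:
servo_tool:
  plan:
    - [-0.15, -0.08, 0.04, 0, 0, 0.075, 64]
    - [-0.3, -0.15, 0.04, 0, 0, 0.15, 64]
    - [-0.46, -0.23, 0.04, 0, 0, 0.225, 64]
    - [-0.62, -0.31, 0.04, 0, 0, 0.3, 64]
    - [-0.78, -0.38, 0.04, 0, 0, 0.375, 64]
    - [-0.925, -0.46, 0.04, 0, 0, 0.45, 64]
    - [-0.925, -0.46, 0.04, 0, 0, 0.481, 64]
    - [-0.925, -0.46, 0.04, 0, 0, 0.481, 64]
    - [-0.925, -0.46, 0.04, 0, 0, 0.481, 64]

```text
time: 13.93
tool_pos: [0.3977, -0.3492, 0.1177]
ee_rot: [-3.139, 0.003, -0.183]
wrist_force: [0.4, 0.3, 0.1]
width: 0.0637
finger_force: 0.0
```

```bash
python3 mv.py 0.3985,-0.3501,0.02,-10.5
```

```text
t 13.9 pos [ 0.3977 -0.3492  0.1177] rpy [-3.139e+00  3.000e-03 -1.830e-01] w 63.7 F 0.0 J [-0.83  0.09  1.58  0.    1.48  0.93]
0.3985,-0.3501,0.02,-10.5 | 0.01 0.008 0.977 az -0.0 rows>= 4
```

Emit:
servo_tool:
  plan:
    - [0, 0, 0.3, 0, 0, 0, 64]
    - [0, 0, 0.6, 0, 0, 0, 64]
    - [0, 0, 0.85, 0, 0, 0, 64]
    - [0, 0, 0.97, 0, 0, 0, 64]
    - [0, 0, 0.97, 0, 0, 0, 64]
    - [0, 0, 0.97, 0, 0, 0, 30]
    - [0, 0, 0.97, 0, 0, 0, 30]
    - [0, 0, 0.97, 0, 0, 0, 30]
    - [0, 0, 0.97, 0, 0, 0, 30]
    - [0, 0, 0.97, 0, 0, 0, 30]
    - [0, 0, 0.97, 0, 0, 0, 30]
    - [0, 0, 0.97, 0, 0, 0, 30]

```text
time: 14.93
tool_pos: [0.3994, -0.3504, 0.0242]
ee_rot: [3.141, -0.002, -0.184]
wrist_force: [0.2, 1.8, 6.1]
width: 0.0418
finger_force: 30.0
```

Emit:
servo_tool:
  plan:
    - [0, 0, -0.2, 0, 0, 0, 30]
    - [0, 0, -0.5, 0, 0, 0, 30]
    - [0, 0, -0.8, 0, 0, 0, 30]
    - [0, 0, -1, 0, 0, 0, 30]
    - [0, 0, -1, 0, 0, 0, 30]
    - [0, 0, -1, 0, 0, 0, 30]

```text
time: 15.43
tool_pos: [0.3986, -0.3505, 0.1231]
ee_rot: [3.14, -0.001, -0.185]
wrist_force: [-0.6, -1.1, -3.3]
width: 0.0419
finger_force: 30.0
```

```bash
python3 mv.py 0.6121,0.0533,0.122,-10.5
```

```text
t 15.4 pos [ 0.3986 -0.3505  0.1231] rpy [ 3.14e+00 -1.00e-03 -1.85e-01] w 41.9 F 30.0 J [-0.83  0.08  1.57 -0.    1.48  0.93]
0.6121,0.0533,0.122,-10.5 | 0.272 -0.872 0.002 az -0.0 rows>= 4
0.6121,0.0533,0.122,-10.5 | 0.272 -0.872 0.002 az -0.0 rows>= 4
0.6121,0.0533,0.122,-10.5 | 0.272 -0.872 0.002 az -0.0 rows>= 4
0.6121,0.0533,0.122,-10.5 | 0.272 -0.872 0.002 az -0.0 rows>= 4
0.6121,0.0533,0.122,-10.5 | 0.272 -0.872 0.002 az -0.0 rows>= 4
```

Emit:
servo_tool:
  plan:
    - [0.07, -0.23, 0, 0, 0, 0, 30]
    - [0.17, -0.55, 0, 0, 0, 0, 30]
    - [0.272, -0.872, 0, 0, 0, 0, 30]

```text
time: 15.68
tool_pos: [0.4397, -0.2679, 0.1193]
ee_rot: [-3.139, 0.005, -0.187]
wrist_force: [0.0, -0.1, -2.5]
width: 0.0422
finger_force: 30.0
```

Emit:
servo_tool:
  plan:
    - [0.09, -0.29, 0, 0, 0, 0, 30]
    - [0.18, -0.58, 0, 0, 0, 0, 30]
    - [0.272, -0.872, 0, 0, 0, 0, 30]

```text
time: 15.93
tool_pos: [0.4826, -0.1865, 0.1192]
ee_rot: [-3.14, 0.006, -0.185]
wrist_force: [-0.5, -0.0, -1.8]
width: 0.0419
finger_force: 30.0
```

Emit:
servo_tool:
  plan:
    - [0.09, -0.29, 0, 0, 0, 0, 30]
    - [0.18, -0.58, 0, 0, 0, 0, 30]
    - [0.272, -0.872, 0, 0, 0, 0, 30]

```text
time: 16.18
tool_pos: [0.5253, -0.106, 0.1191]
ee_rot: [-3.141, 0.006, -0.185]
wrist_force: [-0.3, -1.1, -1.7]
width: 0.0422
finger_force: 30.0
```

Emit:
servo_tool:
  plan:
    - [0.09, -0.29, 0, 0, 0, 0, 30]
    - [0.18, -0.58, 0, 0, 0, 0, 30]
    - [0.272, -0.872, 0, 0, 0, 0, 30]

```text
time: 16.43
tool_pos: [0.568, -0.0256, 0.119]
ee_rot: [3.141, 0.006, -0.185]
wrist_force: [-0.4, -0.7, -2.4]
width: 0.0417
finger_force: 30.0
```

Emit:
servo_tool:
  plan:
    - [0.09, -0.29, 0, 0, 0, 0, 30]
    - [0.18, -0.58, 0, 0, 0, 0, 30]
    - [0.24, -0.78, 0, 0, 0, 0, 30]
    - [0.272, -0.872, 0, 0, 0, 0, 30]
    - [0.272, -0.872, 0, 0, 0, 0, 30]
    - [0.272, -0.872, 0, 0, 0, 0, 30]

```text
time: 16.93
tool_pos: [0.611, 0.0531, 0.1206]
ee_rot: [3.14, 0.004, -0.184]
wrist_force: [0.2, 0.1, -1.1]
width: 0.0423
finger_force: 30.0
```

```bash
python3 mv.py 0.6121,0.0533,0.03,-10.5
```

```text
t 16.9 pos [0.611  0.0531 0.1206] rpy [ 3.14   0.004 -0.184] w 42.3 F 30.0 J [-0.01  0.27  1.36 -0.    1.51  1.75]
0.6121,0.0533,0.03,-10.5 | 0.011 -0.004 0.906 az -0.001 rows>= 4
```

Emit:
servo_tool:
  plan:
    - [0, 0, 0.25, 0, 0, 0, 30]
    - [0, 0, 0.5, 0, 0, 0, 30]
    - [0, 0, 0.7, 0, 0, 0, 30]
    - [0, 0, 0.85, 0, 0, 0, 30]
    - [0, 0, 0.92, 0, 0, 0, 30]
    - [0, 0, 0.92, 0, 0, 0, 30]
    - [0, 0, 0.92, 0, 0, 0, 30]

```text
time: 17.52
tool_pos: [0.6122, 0.0526, 0.0313]
ee_rot: [3.142, -0.001, -0.186]
wrist_force: [0.5, -0.1, -2.2]
width: 0.0423
finger_force: 30.0
```

Emit:
servo_tool:
  plan:
    - [0, 0, 0.02, 0, 0, 0, 30]
    - [0, 0, 0.035, 0, 0, 0, 30]
    - [0, 0, 0.035, 0, 0, 0, 30]
    - [0, 0, 0.035, 0, 0, 0, 60]
    - [0, 0, 0.035, 0, 0, 0, 60]
    - [0, 0, 0.035, 0, 0, 0, 60]
    - [0, 0, 0.035, 0, 0, 0, 60]
    - [0, 0, -0.2, 0, 0, 0, 60]
    - [0, 0, -0.6, 0, 0, 0, 60]
    - [0, 0, -0.95, 0, 0, 0, 60]
    - [0, 0, -1, 0, 0, 0, 60]
    - [0, 0, -1, 0, 0, 0, 60]

```text
time: 18.52
tool_pos: [0.6148, 0.0537, 0.1358]
ee_rot: [-3.14, -0.009, -0.184]
wrist_force: [-0.0, -0.1, -0.4]
width: 0.06
finger_force: 0.0
```

```bash
python3 mv.py 0.4264,-0.2096,0.14,45 0.4264,-0.2096,0.044,45
```

```text
t 18.5 pos [0.6148 0.0537 0.1358] rpy [-3.14  -0.009 -0.184] w 60.0 F 0.0 J [-0.    0.26  1.34  0.    1.53  1.75]
0.4264,-0.2096,0.14,45 | -0.456 0.978 -0.014 az -0.206 rows>= 4
0.4264,-0.2096,0.14,45 | -0.743 0.782 -0.014 az -0.206 rows>= 4
0.4264,-0.2096,0.14,45 | -0.953 0.506 -0.014 az -0.206 rows>= 4
0.4264,-0.2096,0.044,45 | 0.0 0.0 0.96 az -0.0 rows>= 4
```

Emit:
servo_tool:
  plan:
    - [-0.15, 0.32, -0.05, 0, 0, -0.07, 60]
    - [-0.3, 0.65, -0.1, 0, 0, -0.14, 60]
    - [-0.456, 0.978, -0.1, 0, 0, -0.206, 60]
    - [-0.456, 0.978, -0.1, 0, 0, -0.206, 60]

```text
time: 18.85
tool_pos: [0.5456, -0.038, 0.1389]
ee_rot: [3.14, 0.006, 0.138]
wrist_force: [0.5, 0.5, 0.3]
width: 0.06
finger_force: 0.0
```

Emit:
servo_tool:
  plan:
    - [-0.25, 0.26, 0, 0, 0, -0.07, 60]
    - [-0.5, 0.52, 0, 0, 0, -0.14, 60]
    - [-0.743, 0.782, 0, 0, 0, -0.206, 60]
    - [-0.743, 0.782, 0, 0, 0, -0.206, 60]

```text
time: 19.18
tool_pos: [0.4832, -0.1253, 0.1389]
ee_rot: [-3.141, 0.005, 0.46]
wrist_force: [0.0, 0.2, 0.2]
width: 0.0601
finger_force: 0.0
```

Emit:
servo_tool:
  plan:
    - [-0.32, 0.17, 0, 0, 0, -0.07, 60]
    - [-0.64, 0.34, 0, 0, 0, -0.14, 60]
    - [-0.953, 0.506, 0, 0, 0, -0.206, 60]
    - [-0.953, 0.506, 0, 0, 0, -0.206, 60]
    - [-0.953, 0.506, 0, 0, 0, -0.206, 60]
    - [-0.953, 0.506, 0, 0, 0, -0.206, 60]

```text
time: 19.68
tool_pos: [0.4242, -0.2088, 0.1399]
ee_rot: [-3.14, -0.001, 0.784]
wrist_force: [1.0, 0.0, -0.1]
width: 0.0606
finger_force: 0.0
```

```bash
python3 mv.py 0.4264,-0.2096,0.044,45
```

```text
t 19.7 pos [ 0.4242 -0.2088  0.1399] rpy [-3.14e+00 -1.00e-03  7.84e-01] w 60.6 F 0.0 J [-0.58 -0.05  1.68  0.    1.52  0.21]
0.4264,-0.2096,0.044,45 | 0.01 0.021 0.959 az -0.001 rows>= 4
```

Emit:
servo_tool:
  plan:
    - [0.01, 0.02, 0.3, 0, 0, 0, 60]
    - [0.01, 0.02, 0.6, 0, 0, 0, 60]
    - [0.01, 0.02, 0.85, 0, 0, 0, 60]
    - [0.01, 0.02, 0.95, 0, 0, 0, 60]
    - [0.01, 0.02, 0.95, 0, 0, 0, 60]
    - [0.01, 0.02, 0.95, 0, 0, 0, 15]
    - [0.01, 0.02, 0.95, 0, 0, 0, 15]
    - [0.01, 0.02, 0.95, 0, 0, 0, 15]
    - [0.01, 0.02, 0.95, 0, 0, 0, 15]
    - [0.01, 0.02, 0.95, 0, 0, 0, 15]
    - [0.01, 0.02, 0.95, 0, 0, 0, 15]
    - [0.01, 0.02, 0.95, 0, 0, 0, 15]

```text
time: 20.68
tool_pos: [0.4245, -0.2085, 0.0468]
ee_rot: [-3.136, -0.0, 0.786]
wrist_force: [-5.7, 6.5, 7.4]
width: 0.0265
finger_force: 30.0
```

Emit:
servo_tool:
  plan:
    - [0, 0, -0.2, 0, 0, 0, 15]
    - [0, 0, -0.5, 0, 0, 0, 15]
    - [0, 0, -0.8, 0, 0, 0, 15]
    - [0, 0, -0.9, 0, 0, 0, 15]
    - [0, 0, -0.9, 0, 0, 0, 15]
    - [0, 0, -0.9, 0, 0, 0, 15]

```text
time: 21.18
tool_pos: [0.4255, -0.2101, 0.1345]
ee_rot: [-3.14, 0.0, 0.786]
wrist_force: [-0.4, -0.2, -8.2]
width: 0.0263
finger_force: 30.0
```

```bash
python3 mv.py 0.6035,-0.0623,0.135,45;python3 -c "
from h import *
save('scene','s4',(90,100,290,250),3)"
```

```text
t 21.2 pos [ 0.4255 -0.2101  0.1345] rpy [-3.14   0.     0.786] w 26.3 F 30.0 J [-0.58 -0.05  1.68  0.    1.51  0.21]
0.6035,-0.0623,0.135,45 | 0.768 0.072 -0.002 az 0.0 rows>= 3
0.6035,-0.0623,0.135,45 | 0.768 0.072 -0.002 az 0.0 rows>= 3
0.6035,-0.0623,0.135,45 | 0.768 0.071 -0.002 az 0.0 rows>= 3
```

View pics/s4.png

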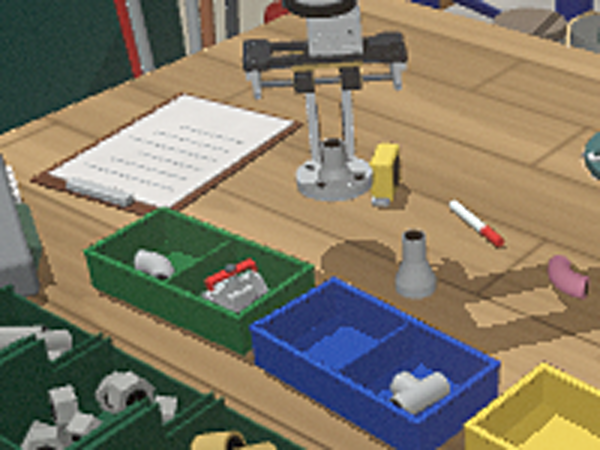

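The flange is held level at (335,175). The tee lies flat in the blue bin at (420,390). Carrying on to the other blue compartment.

Emit:
servo_tool:
  plan:
    - [0.2, 0.02, 0, 0, 0, 0, 15]
    - [0.48, 0.04, 0, 0, 0, 0, 15]
    - [0.768, 0.072, 0, 0, 0, 0, 15]

```text
time: 21.48
tool_pos: [0.4839, -0.1602, 0.1323]
ee_rot: [-3.136, 0.002, 0.784]
wrist_force: [-0.2, -0.4, -7.8]
width: 0.0262
finger_force: 30.0
```

Emit:
servo_tool:
  plan:
    - [0.25, 0.02, 0, 0, 0, 0, 15]
    - [0.51, 0.05, 0, 0, 0, 0, 15]
    - [0.768, 0.072, 0, 0, 0, 0, 15]

```text
time: 21.73
tool_pos: [0.5439, -0.1105, 0.1319]
ee_rot: [-3.136, 0.003, 0.786]
wrist_force: [0.3, -0.7, -6.8]
width: 0.0261
finger_force: 30.0
```

Emit:
servo_tool:
  plan:
    - [0.25, 0.02, 0, 0, 0, 0, 15]
    - [0.51, 0.05, 0, 0, 0, 0, 15]
    - [0.68, 0.06, 0, 0, 0, 0, 15]
    - [0.768, 0.072, 0, 0, 0, 0, 15]
    - [0.768, 0.072, 0, 0, 0, 0, 15]
    - [0.768, 0.072, 0, 0, 0, 0, 15]

```text
time: 22.23
tool_pos: [0.6027, -0.0628, 0.1335]
ee_rot: [-3.138, 0.004, 0.787]
wrist_force: [-0.5, 0.1, -7.5]
width: 0.0261
finger_force: 30.0
```

```bash
python3 mv.py 0.6035,-0.0623,0.052,45
```

```text
t 22.2 pos [ 0.6027 -0.0628  0.1335] rpy [-3.138  0.004  0.787] w 26.1 F 30.0 J [-0.2   0.25  1.36 -0.    1.54  0.59]
0.6035,-0.0623,0.052,45 | 0.009 0.002 0.815 az 0.001 rows>= 3
```

Emit:
servo_tool:
  plan:
    - [0, 0, 0.2, 0, 0, 0, 15]
    - [0, 0, 0.4, 0, 0, 0, 15]
    - [0, 0, 0.6, 0, 0, 0, 15]
    - [0, 0, 0.75, 0, 0, 0, 15]
    - [0, 0, 0.81, 0, 0, 0, 15]
    - [0, 0, 0.81, 0, 0, 0, 15]
    - [0, 0, 0.81, 0, 0, 0, 15]

```text
time: 22.82
tool_pos: [0.6038, -0.0634, 0.0551]
ee_rot: [-3.142, 0.0, 0.785]
wrist_force: [-0.3, -0.3, -5.7]
width: 0.0263
finger_force: 30.0
```

Emit:
servo_tool:
  plan:
    - [0, 0, 0.02, 0, 0, 0, 15]
    - [0, 0, 0.04, 0, 0, 0, 15]
    - [0, 0, 0.05, 0, 0, 0, 15]
    - [0, 0, 0.05, 0, 0, 0, 15]

```text
time: 23.15
tool_pos: [0.6045, -0.0627, 0.0504]
ee_rot: [3.141, -0.0, 0.786]
wrist_force: [-0.7, -0.1, -6.6]
width: 0.0264
finger_force: 30.0
```

Emit:
servo_tool:
  plan:
    - [0, 0, 0.015, 0, 0, 0, 15]
    - [0, 0, 0.025, 0, 0, 0, 15]
    - [0, 0, 0.025, 0, 0, 0, 45]
    - [0, 0, 0.025, 0, 0, 0, 45]
    - [0, 0, 0.025, 0, 0, 0, 45]
    - [0, 0, 0.025, 0, 0, 0, 45]
    - [0, 0, -0.2, 0, 0, 0, 45]
    - [0, 0, -0.5, 0, 0, 0, 45]
    - [0, 0, -0.8, 0, 0, 0, 45]
    - [0, 0, -1, 0, 0, 0, 45]
    - [0, 0, -1, 0, 0, 0, 45]
    - [0, 0, -1, 0, 0, 0, 45]

```text
time: 24.15
tool_pos: [0.6053, -0.0627, 0.1515]
ee_rot: [3.138, -0.002, 0.786]
wrist_force: [-0.0, 0.2, -0.5]
width: 0.0448
finger_force: 0.0
```

```bash
python3 mv.py 0.4436,-0.0803,0.15,60 0.4436,-0.0803,0.059,60
```

```text
t 24.1 pos [ 0.6053 -0.0627  0.1515] rpy [ 3.138e+00 -2.000e-03  7.860e-01] w 44.8 F 0.0 J [-0.2   0.24  1.34  0.    1.56  0.59]
0.4436,-0.0803,0.15,60 | -0.633 -0.51 0.008 az -0.083 rows>= 3
0.4436,-0.0803,0.15,60 | -0.562 -0.588 0.008 az -0.083 rows>= 3
0.4436,-0.0803,0.059,60 | 0.0 0.0 0.91 az -0.0 rows>= 4
```

Emit:
servo_tool:
  plan:
    - [-0.3, -0.25, 0, 0, 0, -0.04, 60]
    - [-0.633, -0.51, 0, 0, 0, -0.083, 60]
    - [-0.633, -0.51, 0, 0, 0, -0.083, 60]

```text
time: 24.4
tool_pos: [0.5141, -0.0704, 0.1434]
ee_rot: [-3.127, 0.008, 0.918]
wrist_force: [0.8, -0.5, -0.1]
width: 0.0593
finger_force: 0.0
```

Emit:
servo_tool:
  plan:
    - [-0.28, -0.29, 0, 0, 0, -0.04, 60]
    - [-0.5, -0.52, 0, 0, 0, -0.083, 60]
    - [-0.562, -0.588, 0, 0, 0, -0.083, 60]
    - [-0.562, -0.588, 0, 0, 0, -0.083, 60]
    - [-0.562, -0.588, 0, 0, 0, -0.083, 60]

```text
time: 24.82
tool_pos: [0.4428, -0.0801, 0.1493]
ee_rot: [3.141, -0.001, 1.046]
wrist_force: [0.6, -0.1, 0.3]
width: 0.06
finger_force: 0.0
```

```bash
python3 mv.py 0.4436,-0.0803,0.059,60
```

```text
t 24.8 pos [ 0.4428 -0.0801  0.1493] rpy [ 3.141e+00 -1.000e-03  1.046e+00] w 60.0 F 0.0 J [-0.31 -0.11  1.71  0.    1.54  0.22]
0.4436,-0.0803,0.059,60 | 0.002 0.008 0.903 az -0.001 rows>= 4
```

Emit:
servo_tool:
  plan:
    - [0, 0.01, 0.3, 0, 0, 0, 60]
    - [0, 0.01, 0.6, 0, 0, 0, 60]
    - [0, 0.01, 0.8, 0, 0, 0, 60]
    - [0, 0.01, 0.89, 0, 0, 0, 60]
    - [0, 0.01, 0.89, 0, 0, 0, 60]
    - [0, 0.01, 0.89, 0, 0, 0, 15]
    - [0, 0.01, 0.89, 0, 0, 0, 15]
    - [0, 0.01, 0.89, 0, 0, 0, 15]
    - [0, 0.01, 0.89, 0, 0, 0, 15]
    - [0, 0.01, 0.89, 0, 0, 0, 15]
    - [0, 0.01, 0.89, 0, 0, 0, 15]

```text
time: 25.73
tool_pos: [0.4431, -0.0803, 0.0616]
ee_rot: [-3.141, -0.0, 1.047]
wrist_force: [-3.7, 2.0, 5.0]
width: 0.0261
finger_force: 29.9
```

Emit:
servo_tool:
  plan:
    - [0, 0, -0.2, 0, 0, 0, 15]
    - [0, 0, -0.5, 0, 0, 0, 15]
    - [0, 0, -0.8, 0, 0, 0, 15]
    - [0, 0, -0.95, 0, 0, 0, 15]
    - [0, 0, -0.95, 0, 0, 0, 15]
    - [0, 0, -0.95, 0, 0, 0, 15]

```text
time: 26.23
tool_pos: [0.4435, -0.0808, 0.1558]
ee_rot: [3.14, -0.0, 1.047]
wrist_force: [0.1, -0.0, -3.9]
width: 0.0264
finger_force: 29.8
```

```bash
python3 mv.py 0.5964,0.2112,0.155,60
```

```text
t 26.2 pos [ 0.4435 -0.0808  0.1558] rpy [ 3.14  -0.     1.047] w 26.4 F 29.8 J [-0.31 -0.11  1.7  -0.    1.55  0.22]
0.5964,0.2112,0.155,60 | 0.823 -0.034 0.002 az -0.0 rows>= 3
0.5964,0.2112,0.155,60 | 0.823 -0.034 0.002 az -0.0 rows>= 3
0.5964,0.2112,0.155,60 | 0.823 -0.034 0.002 az -0.0 rows>= 3
0.5964,0.2112,0.155,60 | 0.823 -0.034 0.002 az -0.0 rows>= 3
```

Emit:
servo_tool:
  plan:
    - [0.25, -0.01, 0, 0, 0, 0, 15]
    - [0.53, -0.02, 0, 0, 0, 0, 15]
    - [0.823, -0.034, 0, 0, 0, 0, 15]

```text
time: 26.48
tool_pos: [0.4803, -0.0072, 0.1528]
ee_rot: [-3.137, 0.002, 1.045]
wrist_force: [0.4, -0.2, -4.0]
width: 0.0264
finger_force: 30.0
```

Emit:
servo_tool:
  plan:
    - [0.28, -0.01, 0, 0, 0, 0, 15]
    - [0.55, -0.02, 0, 0, 0, 0, 15]
    - [0.823, -0.034, 0, 0, 0, 0, 15]

```text
time: 26.73
tool_pos: [0.5186, 0.0664, 0.1524]
ee_rot: [-3.137, 0.003, 1.047]
wrist_force: [0.8, 0.4, -2.8]
width: 0.0267
finger_force: 30.0
```

Emit:
servo_tool:
  plan:
    - [0.28, -0.01, 0, 0, 0, 0, 15]
    - [0.55, -0.02, 0, 0, 0, 0, 15]
    - [0.823, -0.034, 0, 0, 0, 0, 15]

```text
time: 26.98
tool_pos: [0.5569, 0.1392, 0.1521]
ee_rot: [-3.137, 0.004, 1.047]
wrist_force: [0.5, 0.1, -3.2]
width: 0.0262
finger_force: 30.0
```

Emit:
servo_tool:
  plan:
    - [0.28, -0.01, 0, 0, 0, 0, 15]
    - [0.55, -0.02, 0, 0, 0, 0, 15]
    - [0.73, -0.03, 0, 0, 0, 0, 15]
    - [0.823, -0.034, 0, 0, 0, 0, 15]
    - [0.823, -0.034, 0, 0, 0, 0, 15]
    - [0.823, -0.034, 0, 0, 0, 0, 15]

```text
time: 27.48
tool_pos: [0.5952, 0.2105, 0.1536]
ee_rot: [-3.139, 0.004, 1.047]
wrist_force: [-0.3, -0.7, -2.8]
width: 0.0263
finger_force: 30.0
```

```bash
python3 mv.py 0.5964,0.2112,0.065,60
```

```text
t 27.5 pos [0.5952 0.2105 0.1536] rpy [-3.139  0.004  1.047] w 26.3 F 30.0 J [ 0.25  0.29  1.27 -0.    1.59  0.77]
0.5964,0.2112,0.065,60 | 0.012 0.007 0.886 az 0.0 rows>= 4
```

Emit:
servo_tool:
  plan:
    - [0, 0, 0.25, 0, 0, 0, 15]
    - [0, 0, 0.5, 0, 0, 0, 15]
    - [0, 0, 0.7, 0, 0, 0, 15]
    - [0, 0, 0.85, 0, 0, 0, 15]
    - [0, 0, 0.89, 0, 0, 0, 15]
    - [0, 0, 0.89, 0, 0, 0, 15]
    - [0, 0, 0.89, 0, 0, 0, 15]

```text
time: 28.07
tool_pos: [0.5967, 0.2104, 0.0676]
ee_rot: [3.14, -0.001, 1.046]
wrist_force: [0.2, -0.3, -2.5]
width: 0.0265
finger_force: 30.0
```

Emit:
servo_tool:
  plan:
    - [0, 0, 0.015, 0, 0, 0, 15]
    - [0, 0, 0.025, 0, 0, 0, 15]
    - [0, 0, 0.025, 0, 0, 0, 15]

```text
time: 28.32
tool_pos: [0.5966, 0.2112, 0.0649]
ee_rot: [3.141, -0.001, 1.047]
wrist_force: [0.1, 0.9, -4.2]
width: 0.0264
finger_force: 30.0
```

Emit:
servo_tool:
  plan:
    - [0, 0, 0.015, 0, 0, 0, 15]
    - [0, 0, 0.015, 0, 0, 0, 15]
    - [0, 0, 0.015, 0, 0, 0, 45]
    - [0, 0, 0.015, 0, 0, 0, 45]
    - [0, 0, 0.015, 0, 0, 0, 45]
    - [0, 0, 0.015, 0, 0, 0, 45]
    - [0, 0, -0.2, 0, 0, 0, 45]
    - [0, 0, -0.5, 0, 0, 0, 45]
    - [0, 0, -0.8, 0, 0, 0, 45]
    - [0, 0, -1, 0, 0, 0, 45]
    - [0, 0, -1, 0, 0, 0, 45]
    - [0, 0, -1, 0, 0, 0, 45]

```text
time: 29.32
tool_pos: [0.5971, 0.2115, 0.166]
ee_rot: [3.139, -0.003, 1.047]
wrist_force: [-0.3, 0.2, -0.4]
width: 0.0447
finger_force: 0.0
```

Emit:
servo_tool:
  plan:
    - [-0.3, 0, 0, 0, 0, 0, 45]
    - [-0.6, 0, 0, 0, 0, 0, 45]
    - [-0.9, 0, 0, 0, 0, 0, 45]
    - [-1, 0, 0, 0, 0, 0, 45]
    - [-1, 0, 0, 0, 0, 0, 45]

```text
time: 29.73
tool_pos: [0.5446, 0.1229, 0.1624]
ee_rot: [-3.139, 0.002, 1.044]
wrist_force: [0.4, -0.1, -0.0]
width: 0.045
finger_force: 0.0
```

```bash
python3 -c "
from h import *
save('top','t5',(100,70,460,240),2.2); save('scene','s5',(90,140,350,310),3)"
```

```text
(no output)
```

View pics/t5.png

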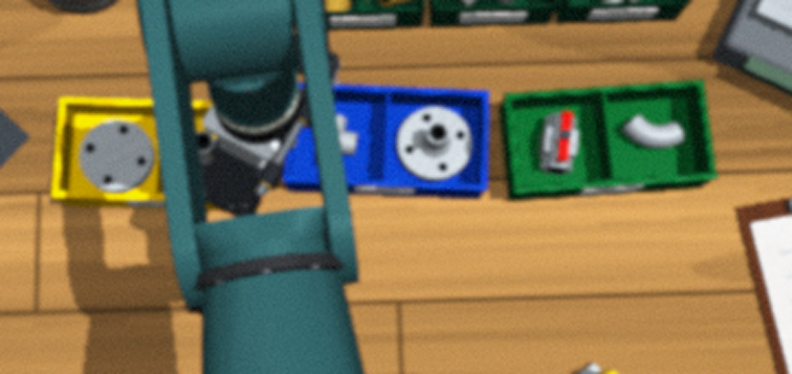

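View pics/s5.png

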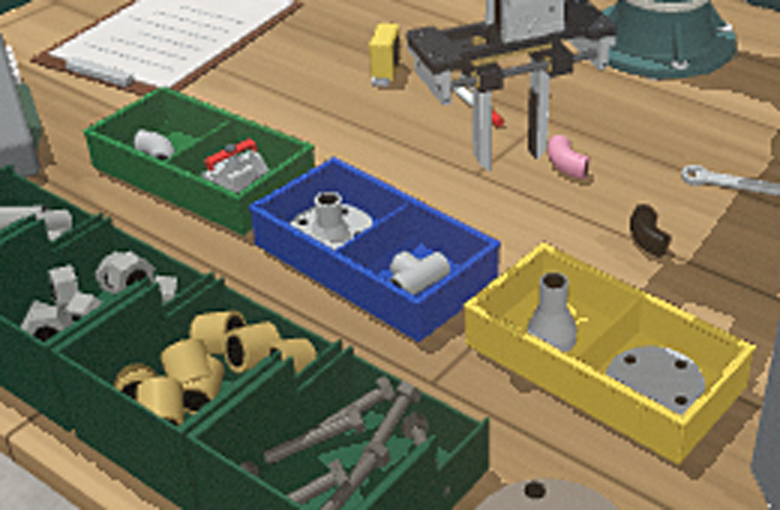

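All five fittings stand upright on their floors: elbow (155,143) and valve (235,165) in green, flange (332,220) and tee (420,272) in blue, reducer (552,315) in yellow. The blank flange (655,378) and black elbow (650,230) are untouched, and the gripper is clear. Handing in.

```bash
python3 -c "
from bench import robot
print(robot.close_job())"
```

```text
the job is handed in; nothing more can be done
None
```

The job is handed in: all five fittings were lowered upright into their kit bins, one per compartment, at about 30 s on the robot's clock, and the last pictures show the black elbow and blank flange where they were; no verdict came back at hand-in.

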